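# Count three red counters through the gate into the slot

## Robot

A 7-joint arm with a two-finger parallel gripper is mounted at the origin on the work surface. World frame = base frame: x ahead of the robot, y to its left, z up, the work surface at z = 0. Lengths are in mm, angles in degrees, forces in N, time in s.
With the tool pointing down it reaches from about 425 to 925 mm from the base axis. Payload 6.8 kg.
Tool frame: the origin (TCP) lies at the very end of the fingers, on their centre line; the grasp point (between the pads) lies robot.tcp_to_grasp behind it (robot.tcp_to_grasp is the distance from the TCP to the grasp point, in mm); z points along the fingers, y is the direction in which the jaws open and shut (so a half turn about z gives the same grasp; the last joint's range is limited). The gripper opens to 88 mm and grips with 3 to 60 N. Pads are 20 mm wide; open, the fingers measure 115 mm over their backs; the gripper's body (75 mm by 178 mm) begins 61 mm behind the grasp point.
Start: joints at [-80.449, 27.33, 1.283, 89.118, -0.659, 63.558, -4.761], TCP at [183.16, 649.692, 222.664] pointing down, gripper open.
Joint ranges: [-169.35, 169.35], [-19.33, 120.38], [-80.79, 83.38], [13.8, 139.57], [-78.32, 258.32], [9.67, 109.79], [-169.56, 169.56]. Speed limits (degrees/s): [136.94, 136.94, 180, 180, 180, 180, 180].

## Interface

Orientations are given as [roll, pitch, yaw] about the fixed x, y, z axes, in that order (R = Rz(yaw) Ry(pitch) Rx(roll)).
In Python, from bench import robot, solver, optics, hand_in gives the robot as it stands. Calls block until the motion is done:
- robot.movep(position, orientation): joint-space move of the TCP to a pose.
- robot.movel(position, frame=None, speed=150): straight line of the TCP; frame=None keeps the orientation; speed is the mean speed in mm/s.
- robot.move_joints(angles): joint-space move.
- robot.release() and robot.clamp(grasp_force=None): open the fingers fully, or close them until they stop; grasp_force is the grip in N (None keeps the last).
- robot.sleep(seconds).
- solver.inverse_kinematics(position, orientation): joint angles nearest the present ones, or None.
- robot.observe(): the state.
- optics.get_image(name): name is "scene" or "top" or "wrist"; returns (picture, depth): 400x640x3 uint8, red, green, blue; 400x640 float32, mm along the optical axis (not along the pixel's ray), 0 where there is no reading.
- optics.calibration(name): a dict with "camera_matrix" (3x3 intrinsics, pixels), "k1" (the pictures are not rectified: a ray, as slopes to the right and down, at radius r is drawn at 1 + k1 r^2 times it, then the intrinsics apply), "origin" and "orientation" of the camera in the world. Camera axes: x right, y down, z forward; pixel columns grow to the right and rows downward; lengths in mm; the calibration is good to about 2 mm. A picture is of the moment at which its call begins: read the wrist's pose just before it. calibration takes no time and is no camera call; for the wrist camera it gives the pose at the moment of the call.
A pose or a line that the arm cannot do raises robot.IKError and nothing moves.
- hand_in(): hands the job in, once; it reports no verdict.
Trained networks look in the newest picture that a camera, given by its name, has taken for a name from the list of things; names that differ only in an ending like _2 or _b are one class to them, and where a whole thing is asked for, a point or a joint stands for the part that bears it (a point fixed in the world has none). Each returns a list of dicts, best first, with "confidence" (0 to 1); they miss things now and then, are a little off and sometimes report something else, mostly with a low value. They report only what shows in the picture. A call takes as long as a camera call. They do not tell look-alikes from the thing itself.
- optics.find_in(label, camera): "box" ([centre column, centre row, width, height] in pixels, round what is visible of it).
- optics.outline_of(label, camera): "mask" (400x640 bool, what is visible of it) and "box" ([centre column, centre row, width, height] in pixels, round what is visible of it).
- optics.landmark_of(label, camera): "position" ([row, column] in pixels: a listed point, or the origin of a listed thing).
The state is a dict: "clock": time; "joint_positions": joint angles; "joint_velocities": joint speeds; "effort": joint torques, N m; "eef_pos": TCP position; "tool_rot": TCP orientation; "ft_force": force on the tool from outside, world axes, zero at the start; "moment": the same for the moment, N m; "opening": finger opening in mm.
Only numpy, scipy, OpenCV 4.12 (cv2) and the standard library are available. Lean on these libraries where they do the work, as an engineer would, in place of code of your own. Each camera call takes 0.05 s, during which the arm holds its last target. There are 200 camera calls.

## Task

Three bundles of envelopes have been sealed: count them off by pushing the three red counters with the fingertips along the deck of the counting tray, one at a time, through the narrow gate between the brass posts, so that each drops into the slot behind it before the next goes through. Slide them, do not pick any up; leave the white counter lying where it is, and do not disturb the stamps or anything else.

Things in the scene. Friction and masses are not known exactly. Their poses are not given: they have to be found in the camera images.
- tray: Counting tray, fixed to the table, a grey block 290 x 321 mm, 75 mm high. Origin: on its underside at table height, mid-width; z up; its +y axis points from the deck through the gate to the slot. Left and right of the slot (|x| 50 to 145, y 63 to 151 mm) are shoulders level with the deck, on which the seal stamp and the ink tin stand
- deck (a point): Middle of the tray's flat deck, on its surface 75 mm above the table, 50 mm behind the tray's origin (tray y -50); axes as the tray's. The deck is 280 mm wide; wooden rims 8 mm high along its sides and its back (tray y -165 mm). In front it ends in a sharp edge at tray y +63 mm, where the slot begins
- gate (a point): Middle of the gate (tray y +58 mm), at deck height: the gap, 46 mm clear, between two brass posts (10 mm diameter, 20 mm high, centres 28 mm either side). Dark wings 14 mm high, 6 mm thick run from the posts to the deck's sides, slanting back to tray x +-141, y 29 mm. Axes as the tray's
- slot (a point): Middle of the floor of the slot, an open well behind the gate, 100 mm wide (x) and 80 mm long (y), its floor 70 mm below the deck. A counter whose middle is pushed past the deck's edge, 5 mm beyond the middle of the gate, tips in by itself. Axes as the tray's
- red_a: Red plastic counter, a disc 32 mm in diameter, 10 mm thick, 10 to 25 g, lying flat and loose on the deck. Origin: centre of its underside; z up
- red_b: Red plastic counter, a disc 32 mm in diameter, 10 mm thick, 10 to 25 g, lying flat and loose on the deck. Origin: centre of its underside; z up
- red_c: Red plastic counter, a disc 32 mm in diameter, 10 mm thick, 10 to 25 g, lying flat and loose on the deck. Origin: centre of its underside; z up
- white: White plastic counter of the same size among the red ones; it stays on the deck. Origin: centre of its underside; z up
- seal_stamp: Red seal stamp standing on one shoulder of the tray, 36 mm diameter foot, 60 mm high. Origin: centre of its underside
- ink_tin: Round red ink tin on the other shoulder, 50 mm diameter, 14 mm high. Origin: centre of its underside
- date_stamp: Black and red self-inking stamp on the table, left of the tray, 42 x 60 mm, 85 mm high. Origin: centre of its underside
- stapler: Blue stapler on the table, right of the tray, 130 x 32 mm, 45 mm high. Origin: centre of its underside
- mug: Blue mug on the table, right of the tray, 76 mm diameter, 90 mm high. Origin: centre of its underside
- glue: Glue stick on the table, left of the tray, 29 mm diameter, 88 mm high. Origin: centre of its underside
Not all that is in view belongs to the job. Leave any purple look-alike of the red_b alone. Several things have the shape of the white; the one meant has the colours described above.

How it is judged (in metres and radians):
On the way, in this order (a step that is already met when the one before it is completed fails the run):
1. one red counter, any of them, is in the slot and the other two are not yet ((((y of red_a in the frame of tray between 0.06 and 0.145 m and x of red_a in the frame of tray between -0.052 and 0.052 m and z of red_a in the frame of tray between 0 and 0.065 m) and not (y of red_b in the frame of tray between 0.06 and 0.145 m and x of red_b in the frame of tray between -0.052 and 0.052 m and z of red_b in the frame of tray between 0 and 0.065 m) and not (y of red_c in the frame of tray between 0.06 and 0.145 m and x of red_c in the frame of tray between -0.052 and 0.052 m and z of red_c in the frame of tray between 0 and 0.065 m)) or (not (y of red_a in the frame of tray between 0.06 and 0.145 m and x of red_a in the frame of tray between -0.052 and 0.052 m and z of red_a in the frame of tray between 0 and 0.065 m) and (y of red_b in the frame of tray between 0.06 and 0.145 m and x of red_b in the frame of tray between -0.052 and 0.052 m and z of red_b in the frame of tray between 0 and 0.065 m) and not (y of red_c in the frame of tray between 0.06 and 0.145 m and x of red_c in the frame of tray between -0.052 and 0.052 m and z of red_c in the frame of tray between 0 and 0.065 m)) or (not (y of red_a in the frame of tray between 0.06 and 0.145 m and x of red_a in the frame of tray between -0.052 and 0.052 m and z of red_a in the frame of tray between 0 and 0.065 m) and not (y of red_b in the frame of tray between 0.06 and 0.145 m and x of red_b in the frame of tray between -0.052 and 0.052 m and z of red_b in the frame of tray between 0 and 0.065 m) and (y of red_c in the frame of tray between 0.06 and 0.145 m and x of red_c in the frame of tray between -0.052 and 0.052 m and z of red_c in the frame of tray between 0 and 0.065 m)))), for 0.2 s.
2. two red counters are in the slot and the third is not yet ((((y of red_a in the frame of tray between 0.06 and 0.145 m and x of red_a in the frame of tray between -0.052 and 0.052 m and z of red_a in the frame of tray between 0 and 0.065 m) and (y of red_b in the frame of tray between 0.06 and 0.145 m and x of red_b in the frame of tray between -0.052 and 0.052 m and z of red_b in the frame of tray between 0 and 0.065 m) and not (y of red_c in the frame of tray between 0.06 and 0.145 m and x of red_c in the frame of tray between -0.052 and 0.052 m and z of red_c in the frame of tray between 0 and 0.065 m)) or ((y of red_a in the frame of tray between 0.06 and 0.145 m and x of red_a in the frame of tray between -0.052 and 0.052 m and z of red_a in the frame of tray between 0 and 0.065 m) and not (y of red_b in the frame of tray between 0.06 and 0.145 m and x of red_b in the frame of tray between -0.052 and 0.052 m and z of red_b in the frame of tray between 0 and 0.065 m) and (y of red_c in the frame of tray between 0.06 and 0.145 m and x of red_c in the frame of tray between -0.052 and 0.052 m and z of red_c in the frame of tray between 0 and 0.065 m)) or (not (y of red_a in the frame of tray between 0.06 and 0.145 m and x of red_a in the frame of tray between -0.052 and 0.052 m and z of red_a in the frame of tray between 0 and 0.065 m) and (y of red_b in the frame of tray between 0.06 and 0.145 m and x of red_b in the frame of tray between -0.052 and 0.052 m and z of red_b in the frame of tray between 0 and 0.065 m) and (y of red_c in the frame of tray between 0.06 and 0.145 m and x of red_c in the frame of tray between -0.052 and 0.052 m and z of red_c in the frame of tray between 0 and 0.065 m)))), for 0.2 s.
At the end, for the whole second after the job is handed in: All three red counters lie at rest in the slot (inside its walls, underside at least 10 mm below the deck); the white counter is still on the deck within 20 mm of its start, and the stamps, tin, stapler, mug and glue stick within 20 mm of theirs (y of red_a in the frame of tray between 0.06 and 0.145 m and x of red_a in the frame of tray between -0.052 and 0.052 m and z of red_a in the frame of tray between 0 and 0.065 m and y of red_b in the frame of tray between 0.06 and 0.145 m and x of red_b in the frame of tray between -0.052 and 0.052 m and z of red_b in the frame of tray between 0 and 0.065 m and y of red_c in the frame of tray between 0.06 and 0.145 m and x of red_c in the frame of tray between -0.052 and 0.052 m and z of red_c in the frame of tray between 0 and 0.065 m and linear speed of each of red_a, red_b, red_c below 0.02 m/s and distance of each of white, seal_stamp, ink_tin, date_stamp, stapler, mug, glue from where it was at the start of the episode below 0.02 m and z of white in the frame of tray above 0.07 m); the robot touches nothing.
It fails at once if a counter is lifted, flipped or stood on edge (its underside more than 8 mm above the deck) (z of any of red_a, red_b, red_c, white in the frame of tray above 0.083 m).
It fails at once if the white counter is moved more than 20 mm (distance of white from where it was at the start of the episode above 0.02 m).
It fails at once if a stamp, the ink tin, the stapler, the mug or the glue stick is moved more than 20 mm or tipped over (distance of any of seal_stamp, ink_tin, date_stamp, stapler, mug, glue from where it was at the start of the episode above 0.02 m or angle between any of seal_stamp, ink_tin, date_stamp, stapler, mug, glue's own z axis and vertical above 0.3 rad).
It also fails if it takes over 64 s, if anything falls off the work surface, if the arm or the gripper's body presses on something with over 40 N, if the wrist force passes 120 N, or if a joint passes its speed limit or range.

## Working session

There is one attempt and no reset: what is moved stays moved. The work goes in short steps, each a Python script; the robot and the scene stay as the last script left them, time stands still between calls to the robot, and variables do not carry over. Pictures are saved under pics/ and viewed, about 8 in all and at most 12, crops included, and the job is handed in when it is done.

```bash
mkdir -p pics; cat > h.py <<'E'
import numpy as np, cv2
from bench import robot, solver, optics, hand_in
from scipy.spatial.transform import Rotation as R
def calib(n):
    c=optics.calibration(n); o=np.array(c["orientation"],float)
    Rm=o if o.shape==(3,3) else R.from_euler('xyz',o,degrees=True).as_matrix()
    return np.array(c["camera_matrix"]),c["k1"],np.array(c["origin"]),Rm
def ray(n,uv,c=None):
    K,k1,o,Rm=c or calib(n); uv=np.atleast_2d(np.array(uv,float))
    d=cv2.undistortPoints(uv.reshape(-1,1,2),K,np.array([k1,0,0,0,0.]),None,None).reshape(-1,2)
    return o,np.c_[d,np.ones(len(d))]@Rm.T
def onz(n,uv,z,c=None):
    o,d=ray(n,uv,c); return o+d*((z-o[2])/d[:,2])[:,None]
def proj(n,P,c=None):
    K,k1,o,Rm=c or calib(n)
    p=(np.atleast_2d(P)-o)@Rm; s=p[:,:2]/p[:,2:]; s=s*(1+k1*(s**2).sum(1,keepdims=True))
    return s*[K[0,0],K[1,1]]+[K[0,2],K[1,2]]
E
python3 - <<'E'
from h import *
print(optics.calibration("top")); s=robot.observe();print(s["clock"],s["eef_pos"],s["tool_rot"],s["opening"],robot.tcp_to_grasp)
for n in("top","scene"):
    im,d=optics.get_image(n); np.savez(n,im=im,d=d)
    cv2.imwrite(f"pics/{n}0.png",im[:,:,::-1])
    for l in ("tray","deck","gate","slot","red_a","white","seal_stamp","ink_tin"):
        print(n,l,[(np.round(x["position"]),round(x["confidence"],2)) for x in optics.landmark_of(l,n)])
E
```

```text
{'camera_matrix': array([[491.9549239 ,   0.        , 316.54165866],
       [  0.        , 491.9549239 , 193.07528795],
       [  0.        ,   0.        ,   1.        ]]), 'k1': -0.036832891954081126, 'origin': array([ 316.2734779 ,  -17.43034133, 1596.75441902]), 'orientation': array([-172.7444333 ,    0.64494912,  -89.79302226])}
0.0 [183.02561215 649.11078553 221.69877799] [-1.79898102e+02  7.91067773e-03  1.64255950e+02] 88.03452148456053 18.700000000000003
top tray [(array([182., 336.]), 0.88)]
top deck [(array([172., 352.]), 0.79)]
top gate [(array([179., 318.]), 0.82), (array([182., 339.]), 0.38)]
top slot [(array([184., 305.]), 0.78)]
top red_a [(array([247., 380.]), 0.53), (array([217., 303.]), 0.52), (array([154., 347.]), 0.46), (array([201., 356.]), 0.46), (array([181., 362.]), 0.38)]
top white [(array([173., 352.]), 0.72), (array([201., 414.]), 0.43), (array([164., 356.]), 0.4)]
top seal_stamp []
top ink_tin [(array([217., 306.]), 0.6)]
scene tray [(array([229., 324.]), 0.59)]
scene deck [(array([228., 309.]), 0.73), (array([229., 323.]), 0.2)]
scene gate [(array([194., 334.]), 0.86)]
scene slot [(array([203., 344.]), 0.89), (array([136., 423.]), 0.57)]
scene red_a [(array([222., 221.]), 0.67), (array([212., 288.]), 0.52), (array([232., 295.]), 0.47), (array([238., 342.]), 0.44)]
scene white [(array([283., 232.]), 0.53), (array([242., 315.]), 0.52)]
scene seal_stamp [(array([202., 382.]), 0.63)]
scene ink_tin [(array([171., 312.]), 0.51)]
```

View pics/top0.png

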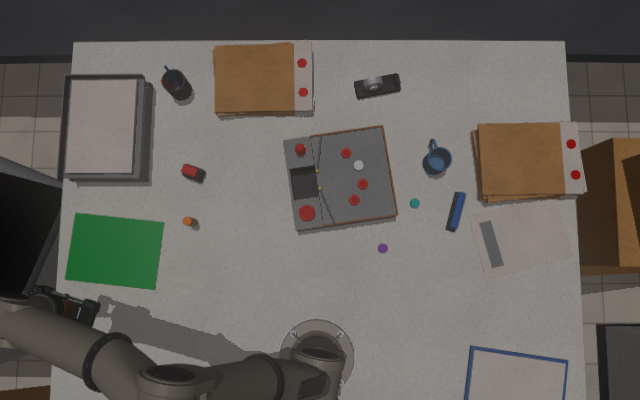

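View pics/scene0.png

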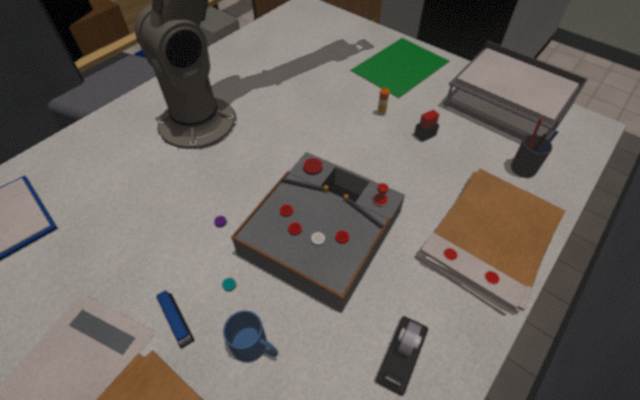

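The top view shows the tray with its gate facing image left. The reds are at (346,153), (363,184) and (354,200), and the white is at (359,166) between them. The scene view agrees, and the purple and teal discs lie off the tray. Next I'll fix a coarse tray pose, then take a close wrist look.

```bash
python3 - <<'E'
from h import *
T=onz("top",[[346,153],[363,184],[354,200],[359,166],[318,179]],80)
print(np.round(T))
# tray corners (deck back corners, near corner front) at z 75
C=onz("top",[[382,127],[397,214],[285,138],[298,231]],78); print(np.round(C))
b=C[:2].mean(0); f=C[2:].mean(0); d=f-b; yaw=np.degrees(np.arctan2(d[1],d[0]))-90; print("tray yaw",yaw,np.hypot(*d[:2]))
# go above the deck, look
g=T[4]; u=d[:2]/np.hypot(*d[:2]); m=g[:2]-u*70; print("deck mid",m)
for y in (164-180,164,yaw,yaw+180,yaw+90,yaw-90):
    y=(y+180)%360-180
    q=solver.inverse_kinematics([m[0],m[1],330],[180,0,y]); print(y,None if q is None else np.round(q))
robot.clamp(10)
E
```

```text
[[ 636.  -92.   80.]
 [ 538. -144.   80.]
 [ 488. -116.   80.]
 [ 595. -132.   80.]
 [ 554.   -4.   80.]]
[[ 721. -206.   78.]
 [ 445. -249.   78.]
 [ 685.  101.   78.]
 [ 392.   57.   78.]]
tray yaw 8.295984728439151 309.6004702295062
deck mid [563.70080902 -73.31605488]
-16 [-52.  26.  74.  99. -26.  75. -78.]
164 [-38.  16.  49.  98. -12.  72.  88.]
8.295984728439151 [-45.  19.  60.  99. -17.  72. -63.]
-171.70401527156082 [-36.  15.  47.  98. -12.  71. 112.]
98.29598472843918 [-40.  16.  52.  99. -14.  72.  23.]
-81.70401527156085 [ -52.   26.   74.   99.  -26.   75. -144.]
```

```bash
python3 - <<'E'
from h import *
robot.move_joints([1,20,1.28,89.1,-.66,70,-4.8])
s=robot.observe();print(s["clock"],np.round(s["eef_pos"]),np.round(s["tool_rot"]),s["opening"])
m=[564-25,-73,330]
for y in (8,-172,98,-82):
    q=solver.inverse_kinematics(m,[180,0,y]); print(y,None if q is None else np.round(q))
robot.movep(m,[180,0,98])
robot.sleep(.3)
c=calib("wrist"); im,d=optics.get_image("wrist"); np.savez("w1",im=im,d=d,K=c[0],k1=c[1],o=c[2],R=c[3])
print(robot.observe()["clock"],np.round(c[2]),np.round(c[3],2).tolist())
cv2.imwrite("pics/w1.png",im[:,:,::-1])
for l in ("red_a","white","gate","slot","deck"):
    print(l,[(np.round(x["position"]),round(x["confidence"],2)) for x in optics.landmark_of(l,"wrist")])
E
```

```text
5.275 [635. -82. 306.] [179.  -0.  83.] 0.7559365855860314
8 [-10.  10.  13. 100.  -2.  71. -79.]
-172 [ 15.  11. -16.  98.   3.  71.  96.]
98 [ 3. 10. -2. 99.  0. 71.  9.]
-82 [ -21.   10.   26.  101.   -5.   71. -166.]
6.1083 [530.  -4. 492.] [[0.99, 0.13, 0.03], [0.14, -0.96, -0.25], [-0.0, 0.25, -0.97]]
red_a [(array([189., 384.]), 0.86), (array([195., 277.]), 0.79), (array([221., 189.]), 0.79), (array([211., 313.]), 0.54)]
white [(array([215., 352.]), 0.97)]
gate [(array([114., 333.]), 0.94)]
slot [(array([ 84., 331.]), 0.93)]
deck [(array([199., 331.]), 0.59)]
```

View pics/w1.png

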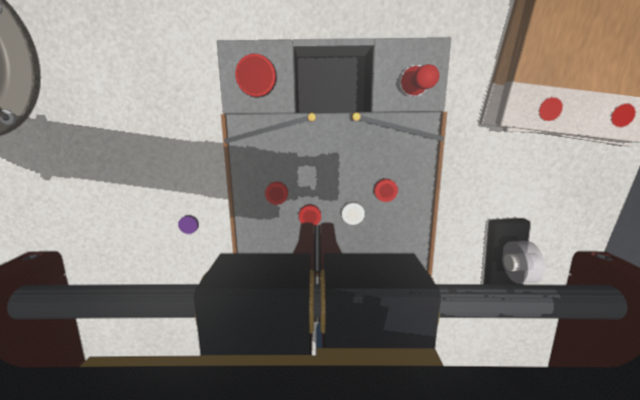

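The wrist picture shows the posts at (312,117) and (356,117). The reds are at (276,193), (386,190) and (310,215), the last partly hidden by the fingers, and the white is at (353,214). I'll fit the tray pose from its known corners and segment the counters.

```bash
cat >> h.py <<'E'
def fit(A,B):  # A tray xy -> B world xy
    a,b=A.mean(0),B.mean(0); U,_,V=np.linalg.svd((A-a).T@(B-b)); M=V.T@np.diag([1,np.linalg.det(V.T@U.T)])@U.T
    return M,b-M@a
def blobs(im,n,c,M,t,kind="red"):
    """counters on the deck in tray xy (from masks, at top-face height)"""
    h=cv2.cvtColor(im,cv2.COLOR_RGB2HSV).astype(int)
    if kind=="red": m=((h[...,0]<8)|(h[...,0]>172))&(h[...,1]>140)&(h[...,2]>60)
    else: m=(h[...,1]<40)&(h[...,2]>150)
    k,l,st,ce=cv2.connectedComponentsWithStats(m.astype(np.uint8)); out=[]
    for i in range(1,k):
        if st[i,4]<60: continue
        P=onz(n,[ce[i]],83,c)[0,:2]; p=M.T@(P-t)
        if abs(p[0])<138 and -163<p[1]<60:
            v,u=np.nonzero(l==i); (cx,cy),r=cv2.minEnclosingCircle(np.c_[u,v].astype(np.float32))
            q=M.T@(onz(n,[[cx,cy]],84,c)[0,:2]-t)
            out.append((np.round(p,1).tolist(),np.round(q,1).tolist(),int(st[i,4]),round(r,1)))
    return out
E
python3 - <<'E'
from h import *
w=np.load("w1.npz"); c=(w["K"],float(w["k1"]),w["o"],w["R"]); im=w["im"]
px=[[312,117],[356,117],[219,40],[450,38],[294,46],[375,45],[296,112],[372,112]]
z=[95,95,75,75,75,75,75,75]
A=np.array([[-28,58],[28,58],[-145,151],[145,151],[-50,143],[50,143],[-50,63],[50,63]],float)
B=np.array([onz("w",[p],zz,c)[0,:2] for p,zz in zip(px,z)])
M,t=fit(A,B); print(np.round((B-t)@M-A,1).tolist()); print("yaw",np.degrees(np.arctan2(M[1,0],M[0,0])),t)
for k in("red","white"): print(k,*blobs(im,"w",c,M,t,k),sep="\n ")
hh=lambda P:np.r_[M@P[:2]+t,P[2]]
# compare with top camera using same tray pose
tp=np.load("top.npz")["im"]
for k in("red","white"): print("top",k,*[(x[0],x[2]) for x in blobs(tp,"top",calib("top"),M,t,k)],sep="\n ")
crop=cv2.resize(im[20:240,200:470,::-1],None,fx=2.9,fy=2.7,interpolation=cv2.INTER_CUBIC)
ov=im[:,:,::-1].copy()
cv2.imwrite("pics/w1crop.png",crop)
E
```

```text
[[-0.1, -0.1], [-1.1, -0.4], [2.9, -1.0], [-2.9, -0.6], [0.1, -0.1], [0.4, 0.4], [0.7, 1.2], [0.1, 0.6]]
yaw 8.303869740151494 [560.03964384 -61.48874604]
red
 ([71.3, -39.4], [71.0, -39.0], 370, 10.9)
 ([-77.9, -42.0], [-78.3, -42.4], 186, 10.3)
 ([-33.0, -74.4], [-33.2, -75.5], 327, 10.7)
white
 ([27.6, -73.2], [27.3, -72.5], 419, 11.8)
top
 red
 ([70.9, -39.7], 70)
 ([-32.6, -76.6], 78)
 ([-78.3, -43.4], 76)
top
 white
```

View pics/w1crop.png

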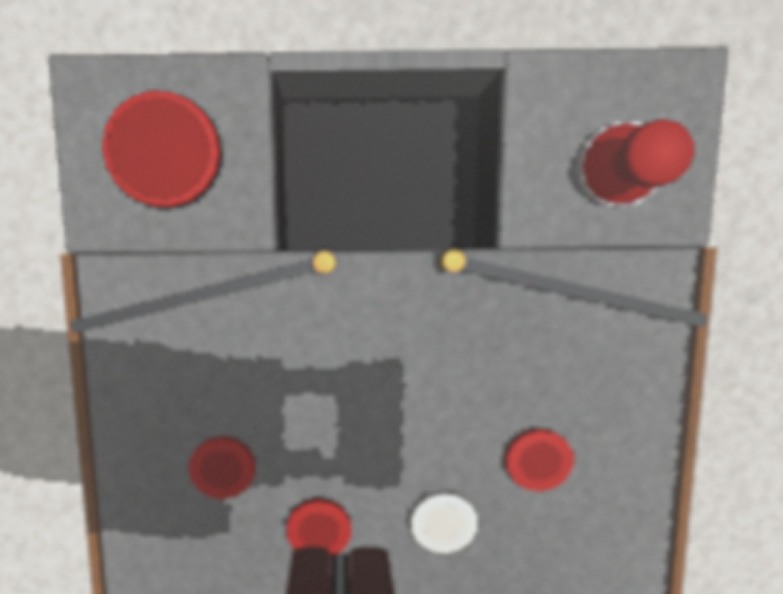

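```bash
cat >> h.py <<'E'
M=R.from_euler('z',8.304,degrees=True).as_matrix()[:2,:2]; t=np.array([560.04,-61.49])
W=lambda p,z:[*(M@np.array(p,float)+t),z]
Z=79.5
def above(p,u,gap=8,z=125):
    u=np.array(u,float)/np.hypot(*u); s=np.array(p,float)-u*(26+gap)
    yaw=np.degrees(np.arctan2(*(M@u)[::-1]))
    robot.movep(W(s,z),[180,0,yaw]); robot.movel(W(s,Z),speed=100)
    return s,u
def look(name=None):
    robot.sleep(.15); c=calib("wrist"); im,_=optics.get_image("wrist"); b=blobs(im,"wrist",c,M,t)
    s=robot.observe(); print(round(s["clock"],1),"tcp tray",np.round(M.T@(np.array(s["eef_pos"][:2])-t),1),round(s["eef_pos"][2],1),"F",np.round(s["ft_force"],1)); print(*b,sep="\n ")
    if name:
        im=im[:,:,::-1].copy()
        for P in([-28,58,95],[28,58,95],[-50,143,75],[50,143,75]): cv2.circle(im,tuple(np.round(proj("w",[W(P[:2],P[2])],c)[0]).astype(int).tolist()),3,(255,255,0),1)
        cv2.imwrite(f"pics/{name}.png",im)
    return b
E
python3 - <<'E'
from h import *
p=np.array([-33,-76.]); g=np.array([0,15.])
s,u=above(p,g-p); look()
robot.movel(W(g-u*26,Z),speed=60); look("c1")
E
```

```text
8.1 tcp tray [ -44.  -108.2] 80.3 F [0.3 0.4 0.3]
([72.7, -39.5], [72.1, -39.6], 3928, 39.0)
 ([-78.6, -43.1], [-78.2, -43.1], 2951, 32.0)
 ([-33.0, -76.1], [-33.0, -76.0], 2643, 29.5)
10.2 tcp tray [-8.9 -9.6] 79.5 F [ 0.3 -0.5  0.3]
([-0.1, 16.2], [-0.0, 16.4], 2614, 29.3)
 ([71.6, -40.0], [71.1, -38.0], 2496, 30.7)
```

View pics/c1.png

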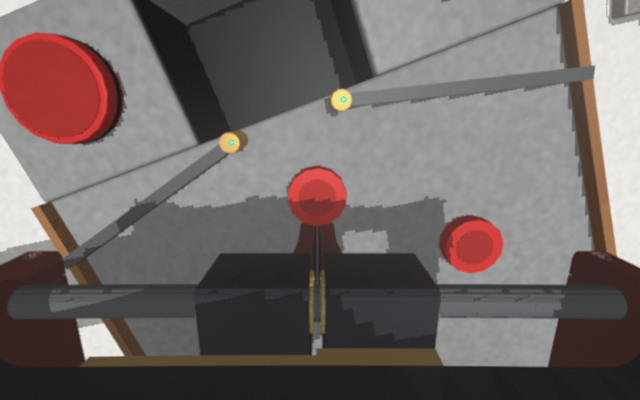

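The overlaid circles sit exactly on both posts (231,142) and (342,100), and the counter sits at the fingertips, at tray (0,16). Next comes the straight push through the gate.

```bash
cat >> h.py <<'E'
def backoff(u,z=125,d=6):
    s=M.T@(np.array(robot.observe()["eef_pos"][:2])-t)
    robot.movel(W(s-u*d,Z),speed=80); robot.movel(W(s-u*d,z),speed=120)
def near(b,p): return min((np.array(x[1]) for x in b),key=lambda q:np.hypot(*(q-p)))
def through(q):
    s,u=above([q[0],q[1]],[0,1],gap=6)
    robot.movel(W([q[0],18],Z),speed=60); b=look()
    robot.movel(W([q[0],51],Z),speed=60); robot.sleep(.3); b=look("thr%d"%(robot.observe()["clock"]))
    backoff(u,d=15)
E
python3 - <<'E'
from h import *
u=np.array([33,91.]);u/=np.hypot(*u)
backoff(u); through([0,16.3])
E
ls pics
```

```text
12.9 tcp tray [-0.1 17.5] 79.5 F [-0.1 -0.1 -0.7]
([-0.3, 48.0], [-0.1, 48.2], 2653, 29.7)
 ([-82.8, -43.5], [-80.4, -42.9], 1271, 23.1)
 ([79.0, -42.2], [78.4, -42.3], 856, 21.0)
14.1 tcp tray [ 0.  50.9] 79.5 F [-0.3  0.6  0. ]
([78.4, -26.6], [77.4, -24.7], 102, 9.9)
c1.png
scene0.png
thr13.png
top0.png
w1.png
w1crop.png
```

View pics/thr13.png

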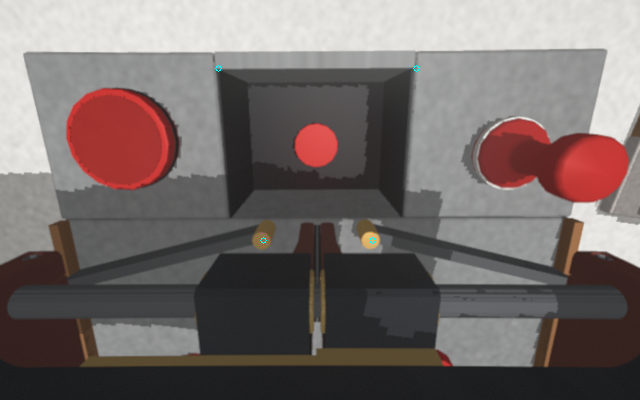

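```bash
python3 - <<'E'
from h import *
p=np.array([71.3,-39.3]); g=np.array([0,15.])
s,u=above(p,g-p); look()
robot.movel(W(g-u*26,Z),speed=60); look("a1"); backoff(u)
E
```

```text
16.7 tcp tray [ 98.9 -60. ] 80.3 F [-0.2 -0.7 -0.6]
([71.2, -39.9], [71.1, -39.8], 2613, 29.2)
18.6 tcp tray [20.8 -0.9] 79.4 F [-0.4  0.2  0. ]
([-78.7, -42.6], [-78.6, -42.0], 3368, 35.8)
 ([-1.1, 15.9], [-1.4, 15.9], 2616, 29.3)
```

The first counter lies flat in the middle of the slot floor at (316,145). The second is staged at (-1,16). I'll push it through, then do the third.

```bash
python3 - <<'E'
from h import *
through([-1,15.9])
p=np.array([-78.6,-42.3]); g=np.array([0,15.])
s,u=above(p,g-p); look()
robot.movel(W(g-u*26,Z),speed=60); look("b1"); backoff(u)
E
ls pics
```

```text
21.7 tcp tray [-1.1 17.5] 79.5 F [-0.1  0.5  0. ]
([-1.3, 48.0], [-1.1, 48.2], 2655, 29.7)
 ([-83.2, -43.5], [-80.7, -42.5], 1208, 22.8)
22.9 tcp tray [-1.  50.9] 79.5 F [-0.1  0.6 -0.5]

25.2 tcp tray [-105.5  -62.5] 80.1 F [ 0.4 -0.3  0.7]
([-78.4, -43.3], [-78.3, -43.3], 2649, 29.4)
27.3 tcp tray [-21.1  -0.4] 79.5 F [-0.3 -0.3  0.1]
([0.3, 15.9], [0.4, 16.1], 2615, 29.3)
a1.png
b1.png
c1.png
scene0.png
thr13.png
thr22.png
top0.png
w1.png
w1crop.png
```

View pics/thr22.png

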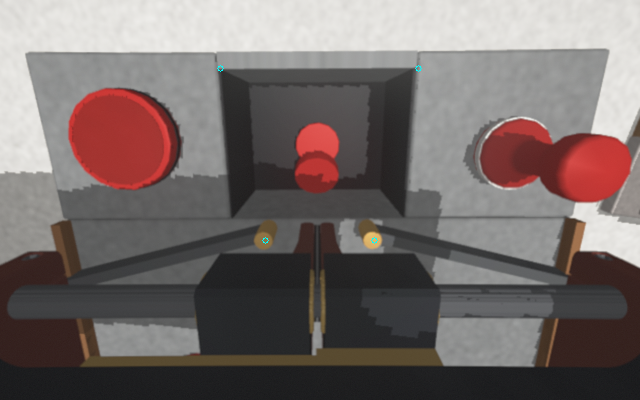

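Two counters are now in the slot, the second overlapping the first at (316,172). On to the third.

```bash
python3 - <<'E'
from h import *
through([0.3,16])
s=M.T@(np.array(robot.observe()["eef_pos"][:2])-t)
robot.movep(W([0,-20],300),[180,0,98.3]); robot.sleep(.5)
look("end"); w=np.load("w1.npz")
c=calib("wrist"); im,_=optics.get_image("wrist"); print("white",blobs(im,"wrist",c,M,t,"white"))
E
```

```text
30.5 tcp tray [ 0.2 17.5] 79.5 F [-0.1  0.3  1. ]
([0.0, 48.0], [0.1, 48.2], 2661, 29.6)
31.7 tcp tray [ 0.3 50.9] 79.5 F [ 0.5  0.1 -0.4]

34.0 tcp tray [ -0. -20.] 300.1 F [ 0.3  0.3 -0. ]

white [([45.0, 51.6], [2.9, 78.4], 67404, 331.5), ([27.8, -75.2], [27.5, -73.3], 420, 12.6)]
```

View pics/end.png

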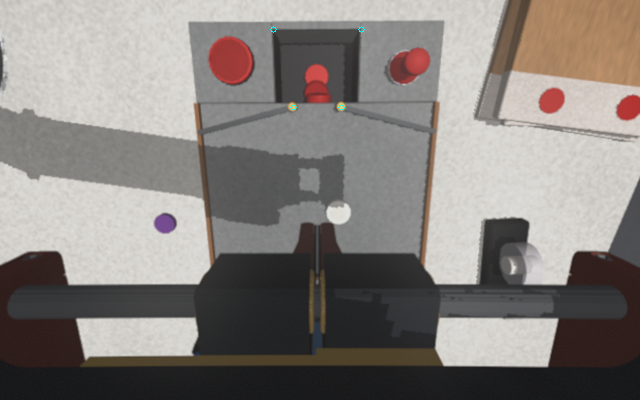

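The white hasn't moved. The third counter is close to the near wall, so I'll check its height with depth from above the slot.

```bash
python3 - <<'E'
from h import *
robot.movep(W([0,20],260),[180,0,98.3]); robot.sleep(.4)
c=calib("wrist"); im,d=optics.get_image("wrist")
h=cv2.cvtColor(im,cv2.COLOR_RGB2HSV).astype(int); m=((h[...,0]<8)|(h[...,0]>172))&(h[...,1]>140)&(h[...,2]>40)&(d>0)
v,u=np.nonzero(m); o,r=ray("w",np.c_[u,v],c); P=o+r*d[v,u][:,None]
p=(P[:,:2]-t)@M; k=(abs(p[:,0])<50)&(p[:,1]>58)&(p[:,1]<145)&(P[:,2]<90)
Q=np.c_[p,P[:,2]][k]
for y in range(58,145,6):
    a=Q[(Q[:,1]>=y)&(Q[:,1]<y+6)]
    if len(a)>5: print(y,len(a),np.round([a[:,0].min(),a[:,0].max(),a[:,2].min(),np.median(a[:,2]),a[:,2].max()]))
cv2.imwrite("pics/end2.png",cv2.resize(im[0:200,150:500,::-1],None,fx=2.2,fy=2.2)); print(robot.observe()["clock"])
E
```

```text
58 10 [-4.  8. 52. 52. 53.]
64 116 [-13.  16.  42.  51.  54.]
70 125 [-16.  16.  21.  48.  55.]
76 122 [-16.  13.  21.  25.  34.]
82 106 [-15.  12.  21.  27.  31.]
88 91 [-15.  12.   6.  25.  32.]
94 109 [-16.  14.   5.  15.  24.]
100 118 [-16.  13.  13.  15.  17.]
106 96 [-15.  12.  14.  16.  17.]
112 26 [-8.  7. 14. 16. 17.]
34.8417
```

View pics/end2.png

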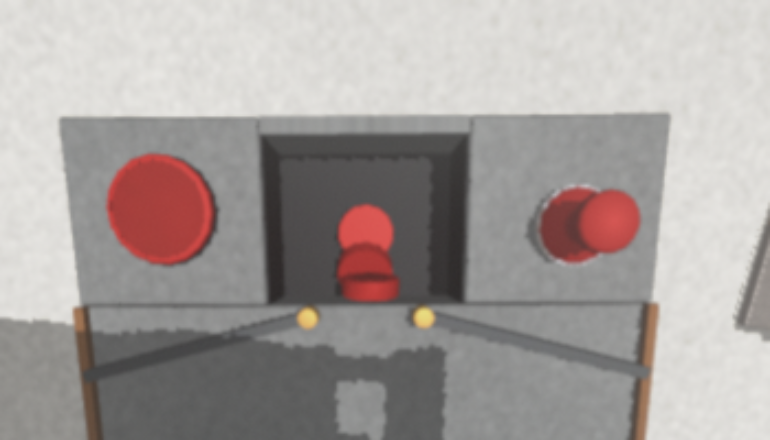

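```bash
python3 - <<'E'
from h import *
robot.sleep(1); im,_=optics.get_image("top"); a=np.load("top.npz")["im"]
for n,(x,y) in dict(date=(193,173),glue=(189,221),mug=(437,158),stapler=(456,211),ink=(306,213),seal=(300,149),white=(359,166)).items():
    T=a[y-10:y+11,x-10:x+11]; S=im[y-18:y+19,x-18:x+19]; r=cv2.matchTemplate(S,T,cv2.TM_CCOEFF_NORMED); _,v,_,l=cv2.minMaxLoc(r); print(n,round(v,2),l[0]-8,l[1]-8)
s=robot.observe(); print(s["clock"],np.round(s["ft_force"],1)); hand_in()
E
```

```text
date 1.0 0 0
glue 1.0 0 0
mug 1.0 0 0
stapler 1.0 0 0
ink 0.97 0 0
seal 0.99 0 0
white 0.6 3 0
35.8917 [0.1 0.6 0.5]
the job is handed in; nothing more can be done
```

All three red counters are in the slot and the job is handed in, at about 36 s of the 64 s allowed. I slid each one with closed fingers to just in front of the gate, then pushed it straight through. Wrist pictures showed the first and then the second in the slot before the next went through.

- **Counters at the end:** depth readings show all three between the slot walls, with their highest point about 55 mm above the table (deck 75 mm). The first lies flat, the second leans on it, and the third stands steeply against the slot wall nearest the gate. I took no separate speed reading; the third looked the same in two pictures about a second apart.
- **White counter:** the wrist camera put it within about 1 mm of its start. The last top-camera check matched it only weakly (score 0.6, shifted 3 pixels, about 10 mm). The arm was over the tray by then, so I trusted the wrist reading.
- **Everything else:** the seal stamp, ink tin, date stamp, stapler, mug and glue stick showed no shift in the top picture. The wrist force was close to zero at every check, and the arm was clear of everything at hand-in.

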